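Check a reagent jar in at the label scanner

TASK

Stand the tall amber jar upright in the middle of the round rubber disc of the label scanner, turned so that its bar-code label squarely faces the scanner's window. Set it down gently, then, with the jar standing like that, press the big round button on top of the scanner all the way down and let it come up again. Leave the other things on the bench where they are.

Things in the scene. Friction and masses are not known exactly. Their poses are not given: they have to be found in the camera images.
- tall_jar_center (a point): Centre (on axis, half-way up) of the loose tall amber jar, 150 mm tall, about 0.45 kg. Glass body 68 mm in diameter up to 106 mm, sloping shoulder, then a black cap, 52 mm in diameter, 120 to 150 mm up; the cap is fixed to the jar, so the jar can be carried and turned by it. z: up the jar; x: from its axis towards the middle of its label. Faces any way at the start.
- tall_jar_label (a point): Middle of the white paper bar-code label on the tall jar: 34 mm from the jar's axis along its x, 55 mm above its underside; axes as tall_jar_center. The label covers 85 degrees of the side. A 14 mm wide white paper strip runs from it up over the cap's edge to the middle of the cap's top, so the label's side shows from above.
- scanner_disc (a point): Centre of the top of the scanner's black rubber disc (96 mm in diameter, top 10 mm above the bench). The fixed scanner: steel base plate 230 x 130 x 8 mm, the disc at one end, a grey block (100 deep, 110 wide, top 100 mm above the bench) at the other. z up; x level, from the disc towards the block: the jar's x must end pointing the same way. Place and direction vary.
- scanner_window (a point): Middle of the scanner's window (72 x 46 mm dark glass) in the block's face that looks at the disc: 65 mm from the disc's centre along the scanner's x, 55 mm above the bench. Same axes as scanner_disc; the window looks along -x.
- scan_button_top (a point): Centre of the top of the round aluminium push button (60 mm in diameter) on top of the scanner's block, 115 mm from the disc's centre along the scanner's x. Pushed straight down 8 mm; sprung, about 5 N when fully down, and comes up by itself.
- scan_button (a joint): How far the button is pressed: 0 up, 0.008 m fully down.
- squat_jar: Bystander, loose: short wide amber jar with a label, 95 mm tall, 80 mm in diameter. Origin: centre of its underside.
- spirit_lamp: Bystander, loose: glass spirit lamp with brass burner, 92 mm tall, 76 mm in diameter. Origin: centre of its underside.
- lamp_cap: Bystander, loose: brass spirit lamp cap, 60 mm tall, 48 mm in diameter. Origin: centre of its underside.
- tube_rack: Bystander, loose: white plastic test tube rack 200 x 60 x 70 mm (long along its x) with glass tubes up to 125 mm high. Origin: centre of its underside.
- beaker: Bystander, loose: empty glass beaker, 85 mm tall, 68 mm in diameter. Origin: centre of its underside.
- wash_bottle: Bystander, loose: white plastic wash bottle with a bent spout along its -x, 185 mm tall in all, 66 mm in diameter. Origin: centre of its underside.
Mind the look-alikes: they are no part of the job. What is shaped like the part that bears tall_jar_center but red or yellow is not meant.

How it is judged:
By the outcome, as a careful person would: the job done as asked, in the order asked, and still so for the second after the job is handed in, with the robot touching nothing.
It also fails if it takes over 54 s, if anything falls off the work surface, if the arm or the gripper's body presses on something with over 40 N, if the wrist force passes 120 N, or if a joint passes its speed limit or range.

ROBOT

A 6-joint arm with a two-finger parallel gripper is mounted at the origin on the work surface. World frame = base frame: x ahead of the robot, y to its left, z up, the work surface at z = 0. Lengths are in m, angles in degrees, forces in N, time in s.
With the tool pointing down it reaches from about 0.3 to 0.75 m from the base axis. Payload 8.5 kg.
Tool frame: the origin (TCP) lies on the centre line of the jaws, within the pads' length; the fingertips stand 11 mm ahead of it and the grasp point (between the pads) lies 8 mm behind it; x points along the fingers, y is the direction in which the jaws open and shut, and the axes are right-handed (so a half turn about x gives the same grasp; the last joint's range is limited). The gripper opens to 85 mm and grips with 20 to 120 N. Pads are 22 mm wide; open, the fingers measure 114 mm over their backs; the gripper's body (76 mm by 85 mm) begins 54 mm behind the grasp point. The pads swing forward as they close: fully open they stand 13 mm farther back than shut.
Start: joints at [53.554, 21.807, 74.336, -0, 83.858, -12.336], TCP at [0.225, 0.502, 0.242] pointing down, gripper open.
Joint ranges: [-178.18, 178.18], [-50.72, 133.34], [12.68, 142.11], [-81.47, 261.47], [9.98, 163.14], [-165.26, 165.26]. Speed limits (degrees/s): [136.94, 136.94, 180, 180, 180, 180].

INTERFACE

Orientations are given as a 3x3 rotation matrix whose columns are the frame's x, y, z axes.
In Python, from rig import env gives the robot as it stands.
- The arm moves only by the tool carry_out, never from a script. Its argument "motion" is a list that holds one entry, the list of rows, each a list of 7 numbers: the shift along the tool's x, y, z in cm, then the turn, a rotation vector about the tool's x, y, z in rad, then the finger opening in cm, from 0 to 8.54. A call has 1 to 5 rows; each row is the pose to reach, as a shift and turn from the pose commanded when the call began, along the tool's axes at that moment; what a row does not reach only later rows make up. A row lasts 1/12 s, in which the tool goes at most 41.7 mm and 7.16 degrees, less where a joint would pass 70% of its speed; a pose out of reach is approached as far as the arm can. A call with a gripper value outside its range is refused whole. The fingers move at their own pace and stop on an object; "grip_force" is the grip in N (left out, the last holds). Time passes only in rows, so rows that repeat a pose let the fingers close. It gives the time, the measured TCP pose, the force and the opening at its end, in the units of the state.
- env.observe(): the state, without advancing time (a new reading comes with each control period).
- env.get_image(name): name is "side" or "top"; returns a dict with "image" (480x640x3 uint8, red, green, blue), "fov_y" (degrees; the focal length in pixels is half the picture's height over the tangent of half this angle, whatever the lens; pixels are square), "cx", "cy" (the principal point, pixels), "k1" (the pictures are not rectified: a ray, as slopes to the right and down, at radius r is drawn at 1 + k1 r^2 times it, then the intrinsics apply), "R" (3x3) and "t" (3): a world point X has camera coordinates R X + t. Camera axes: x right, y down, z forward; pixel columns grow to the right and rows downward; lengths in m; the calibration is good to about 2 mm. A picture is of the moment at which its call begins. There is no depth.
- env.close_job(): hands the job in, once; it reports no verdict.
The state is a dict: "time_s": time; "q": joint angles; "qvel": joint speeds; "joint_efforts": joint torques, N m; "position": TCP position; "tool_rot": TCP orientation; "ft_force": force on the tool from outside, world axes, zero at the start; "wrist_torque": the same for the moment, N m; "grip_width": finger opening in m.
Only numpy, scipy, OpenCV 4.12 (cv2) and the standard library are available. Lean on these libraries where they do the work, as an engineer would, in place of code of your own. Each camera call takes 0.05 s, during which the arm holds its last target. There are 200 camera calls.

## Working session

There is one attempt and no reset: what is moved stays moved. The work goes in short steps, Python scripts to look and compute and a tool call to move; the robot and the scene stay as the last step left them, time stands still between calls to the robot, and variables do not carry over. Pictures are saved under pics/ and viewed, on a budget of 10 in all, crops included, one or two more only if the job needs it, and the job is handed in when it is done.

Besides the shell and the picture viewer there is one more tool, called after "Request:" as a command line: name --argument value ..., lists and objects as JSON in quotes. carry_out: Moves the arm, as the interface text tells. Its arguments: {"type":"object","properties":{"motion":{"type":"array","items":{"type":"array","items":{"type":"array","items":{"type":"number"}}}},"grip_force":{"type":"number"}},"required":["motion"]}

```bash
mkdir -p pics && ls
cat > h.py <<'E'
import numpy as np, cv2
from rig import env
def cam(name):
    d=env.get_image(name); d['f']=240/np.tan(np.radians(d['fov_y'])/2); return d
def ray(d,u,v):
    x=np.array([(u-d['cx'])/d['f'],(v-d['cy'])/d['f']]); s=x.copy()
    for _ in range(30): s=x/(1+d['k1']*(s@s))
    R=np.array(d['R']); return -R.T@np.array(d['t']), R.T@np.array([s[0],s[1],1])
def onz(d,u,v,z):
    c,r=ray(d,u,v); return c+r*(z-c[2])/r[2]
def proj(d,X):
    p=np.array(d['R'])@np.array(X)+np.array(d['t']); s=p[:2]/p[2]; s=s*(1+d['k1']*(s@s)); return s*d['f']+[d['cx'],d['cy']]
def tri(*rs):
    A=np.zeros((3,3));b=np.zeros(3)
    for c,r in rs:
        r=r/np.linalg.norm(r);P=np.eye(3)-np.outer(r,r);A+=P;b+=P@c
    return np.linalg.solve(A,b)
def save(d,n): cv2.imwrite('pics/'+n,d['image'][:,:,::-1])
E
python3 - <<'E'
from h import *
for n in('top','side'):
    d=cam(n);save(d,n+'0.png');np.save(n+'0.npy',d,allow_pickle=True)
    print(n,d['fov_y'],d['k1'],-np.array(d['R']).T@d['t'],np.array(d['R'])[2])
print(env.observe())
E
```

```text
pics
top 44.520487501021066 0.03994695385728427 [ 0.44901849 -0.00441527  1.55955132] [ 0.08012437 -0.00458851 -0.99677431]
side 51.594001765264274 -0.06345297305508665 [-0.14159935 -0.79725374  0.73148789] [ 0.55450954  0.65822262 -0.50917792]
{'time_s': 0.1, 'q': array([ 5.35551237e+01,  2.18357066e+01,  7.43796324e+01,  1.63416692e-04,
        8.38579311e+01, -1.23354190e+01]), 'qvel': array([-0.00728947, -0.09761102, -0.16647818, -0.03195737,  0.09201396,
       -0.06498179]), 'joint_efforts': array([ 4.16793235e-03, -4.49221480e+01, -2.31656581e+01, -1.01711967e-04,
        3.70061942e-03, -7.54448621e-06]), 'position': array([0.22450948, 0.5018147 , 0.24179143]), 'tool_rot': array([[-7.61953673e-04,  4.08480932e-01,  9.12766535e-01],
       [-1.02702223e-03,  9.12765999e-01, -4.08481549e-01],
       [-9.99999182e-01, -1.24867554e-03, -2.75966407e-04]]), 'ft_force': array([ 0.64938884, -0.03165649, -0.21593392]), 'wrist_torque': array([-0.03142751,  0.00339658,  0.01021615]), 'grip_width': 0.08546231242661402}
```

View pics/top0.png

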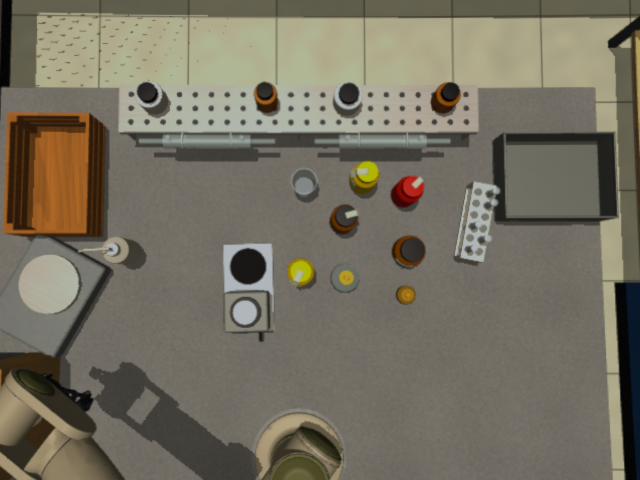

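View pics/side0.png

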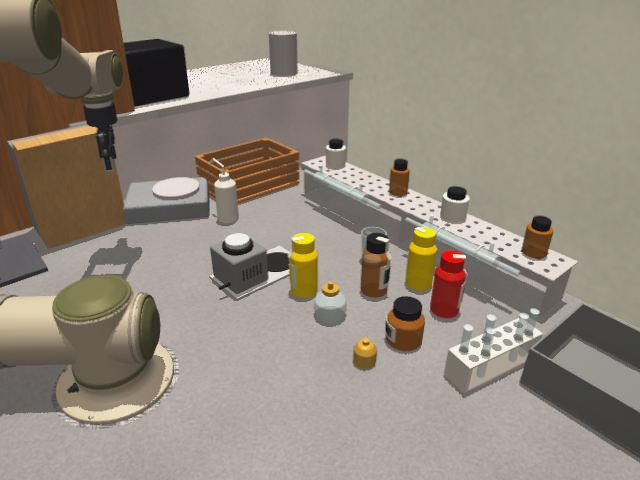

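The top view shows the amber jar at (345,218), with its strip running to about (352,214). The scanner disc is at (248,266) and the button at (245,312). In the side view the cap is at (377,243) and the button at (237,243).

```bash
cat > m.py <<'E'
from h import *
T=np.load('top0.npy',allow_pickle=True).item();S=np.load('side0.npy',allow_pickle=True).item()
def blob(d,roi,fn):
    u0,v0,u1,v1=roi;im=d['image'][v0:v1,u0:u1].astype(int)
    m=fn(im).astype(np.uint8)
    n,l,st,c=cv2.connectedComponentsWithStats(m);k=1+np.argmax(st[1:,4])
    m=(l==k).astype(np.uint8);cs,_=cv2.findContours(m,cv2.RETR_EXTERNAL,cv2.CHAIN_APPROX_NONE)
    h=cv2.convexHull(max(cs,key=len));h=h+np.array([u0,v0])
    M=cv2.moments(h);return np.array([M['m10']/M['m00'],M['m01']/M['m00']]),h[:,0],st[k]+np.array([u0,v0,0,0,0])
dark=lambda t:(lambda im:im.max(2)<t)
bright=lambda t:(lambda im:im.min(2)>t)
if __name__=='__main__':
    r={}
    for n,d,roi,fn in [('disc',T,(226,246,272,287),dark(45)),('btn',T,(224,293,272,332),bright(165)),('btnS',S,(215,228,262,252),bright(150)),
      ('strip',T,(335,203,362,228),bright(140)),('stripS',S,(362,230,392,252),bright(140)),('discS',S,(262,245,290,275),dark(50)),
      ('cap',T,(328,200,364,232),lambda im:(im.max(2)<60)),('capS',S,(362,230,392,258),dark(50)),('plate',T,(215,236,280,295),bright(150))]:
        c,h,s=blob(d,roi,fn);r[n]=c;print(n,c.round(2),s)
        if n=='strip' or n=='plate':print(h.tolist())
    for z in(.01,):print('disc',onz(T,*r['disc'],z))
    print('btn tri',tri(ray(T,*r['btn']),ray(S,*r['btnS'])),onz(T,*r['btn'],.112))
    print('cap tri',tri(ray(T,*r['cap']),ray(S,*r['capS'])),onz(T,*r['cap'],.15))
    print('strip',onz(T,*r['strip'],.15),onz(S,*r['stripS'],.15), 'discS',onz(S,*r['discS'],.01))
    def crop(d,roi):
        u0,v0,u1,v1=roi;return cv2.resize(d['image'][v0:v1,u0:u1,::-1],(400,300),interpolation=cv2.INTER_NEAREST)
    cv2.imwrite('pics/c1.png',np.vstack([np.hstack([crop(T,(325,198,365,228)),crop(S,(355,228,395,258))]),np.hstack([crop(T,(180,240,312,339)),crop(S,(205,225,301,297))])]))
E
python3 m.py
```

```text
disc [247.63 265.79] [231 249  34  34 917]
btn [244.46 311.99] [234 301  22  23 398]
btnS [238.19 236.41] [215 228  47  18 722]
strip [351.13 213.49] [346 211  11   6  45]
[[355, 211], [356, 212], [356, 214], [354, 215], [349, 216], [347, 216], [346, 214], [346, 213], [352, 211]]
stripS [382.56 238.83] [376 237  13   5  41]
discS [274.33 270.67] [272 270   7   2   7]
cap [344.95 216.08] [335 205  21  22 177]
capS [376.2  243.21] [367 234  20  20 283]
plate [247.93 268.33] [ 223  244   50   51 1104]
[[270, 244], [271, 245], [272, 285], [272, 294], [225, 291], [224, 282], [223, 257], [223, 252], [224, 245], [244, 244]]
disc [0.49269615 0.13463677 0.01      ]
btn tri [0.37933856 0.12988633 0.12743697] [0.37692162 0.1324049  0.112     ]
cap tri [ 0.61070884 -0.113773    0.1316654 ] [ 0.60862279 -0.11235959  0.15      ]
strip [ 0.61492386 -0.12734441  0.15      ] [ 0.61343518 -0.13015289  0.15      ] discS [0.45947441 0.09624575 0.01      ]
```

View pics/c1.png

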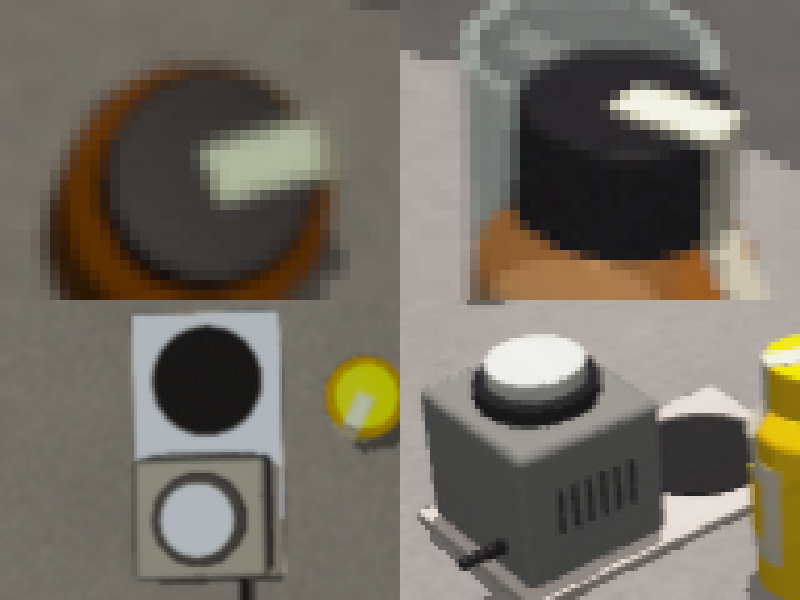

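```bash
cat > m2.py <<'E'
from m import *
c,h,s=blob(S,(215,228,262,252),bright(190));print('btnS',c,s);b,_,_=blob(T,(224,293,272,332),bright(165));bt=tri(ray(T,*b),ray(S,*c));print('btn',bt)
capf=lambda im:((im.max(2)<90)&(im.max(2)-im.min(2)<22))|(im.min(2)>140)
c,h,s=blob(T,(328,200,362,229),capf);(x,y),r=cv2.minEnclosingCircle(h.astype(np.float32));print('cap',c,s,x,y,r)
cc=c
st=lambda d,roi,t:np.argwhere(d['image'][roi[1]:roi[3],roi[0]:roi[2]].min(2)>t)[:,::-1]+roi[:2]
for n,d,roi,t in[('T',T,(340,205,362,222),125),('S',S,(373,234,389,243),125)]:
    p=st(d,roi,t);w=np.array([onz(d,*q,.15)[:2] for q in p]);
    m=w.mean(0);v=np.linalg.svd(w-m)[2][0];v=v if v[1]<0 else -v
    e=(w-m)@v;print(n,len(p),'mean',m,'ang',np.degrees(np.arctan2(v[1],v[0])),'inner',m+v*e.min(),'outer',m+v*e.max())
print('cap plane .15',onz(T,*cc,.15))
# two-view height of cap top from the strip's inner end
print('tri inner',tri(ray(T,345.3,215.2),ray(S,376.2,237.6)))
# scanner direction from plate/block edges (white plate left and right edges)
g=T['image'].min(2).astype(int)
for side,cols in(('L',range(216,232)),('R',range(264,280))):
    P=[]
    for v in range(250,283):
        k=np.abs(np.diff(g[v,list(cols)+[cols[-1]+1]]));i=np.arange(len(k));P.append(onz(T,cols[0]+.5+(k**3*i).sum()/(k**3).sum(),v,.008)[:2])
    P=np.array(P);a=np.polyfit(P[:,0],P[:,1],1);res=P[:,1]-np.polyval(a,P[:,0]);ok=abs(res)<.002;a=np.polyfit(P[ok,0],P[ok,1],1);print(side,np.degrees(np.arctan(a[0])),np.polyval(a,.4927))
E
python3 m2.py
```

```text
btnS [236.70833333 238.6745283 ] [225 233  24  12 233]
btn [0.37754054 0.13144589 0.12099109]
cap [345.50381679 215.43307888] [336 204  21  23 270] 345.0 215.0 11.04546070098877
T 56 mean [ 0.61468546 -0.1273404 ] ang -72.22092728874429 inner [ 0.61075495 -0.1150829 ] outer [ 0.61871504 -0.13990685]
S 46 mean [ 0.61386084 -0.12941663] ang -79.21388162164486 inner [ 0.61123133 -0.11561406] outer [ 0.61648719 -0.14320259]
cap plane .15 [ 0.61020763 -0.11371387  0.15      ]
tri inner [ 0.61077715 -0.11312894  0.14672808]
L 10.382748812342685 0.18482464875599258
R 4.659794268172303 0.07855383853478314m2.py:20: RankWarning: Polyfit may be poorly conditioned
  P=np.array(P);a=np.polyfit(P[:,0],P[:,1],1);res=P[:,1]-np.polyval(a,P[:,0]);ok=abs(res)<.002;a=np.polyfit(P[ok,0],P[ok,1],1);print(side,np.degrees(np.arctan(a[0])),np.polyval(a,.4927))
m2.py:20: RankWarning: Polyfit may be poorly conditioned
  P=np.array(P);a=np.polyfit(P[:,0],P[:,1],1);res=P[:,1]-np.polyval(a,P[:,0]);ok=abs(res)<.002;a=np.polyfit(P[ok,0],P[ok,1],1);print(side,np.degrees(np.arctan(a[0])),np.polyval(a,.4927))
```

Request:
carry_out --motion '[[[0,-2,3,0,0,0,8.5],[0,-4,6,0,0,0,8.5],[0,-6,9,0,0,0,8.5],[0,-8,12,0,0,0,8.5],[0,-10,15,0,0,0,8.5]]]'

```text
time_s: 0.52
position: [0.3211, 0.3479, 0.2421]
tool_rot: [[-0.0, 0.408, 0.913], [-0.0, 0.913, -0.408], [-1.0, -0.0, -0.0]]
ft_force: [1.2, 0.9, 0.1]
grip_width: 0.0848
```

Request:
carry_out --motion '[[[0,-2,3,0,0,0,8.5],[0,-4,6,0,0,0,8.5],[0,-6,9,0,0,0,8.5],[0,-8,12,0,0,0,8.5],[0,-10,15,0,0,0,8.5]]]'

```text
time_s: 0.93
position: [0.4173, 0.1952, 0.2422]
tool_rot: [[-0.0, 0.409, 0.913], [-0.0, 0.913, -0.409], [-1.0, -0.0, -0.0]]
ft_force: [1.0, 1.0, -0.3]
grip_width: 0.085
```

Request:
carry_out --motion '[[[0,-2,3,0,0,0,8.5],[0,-4,6,0,0,0,8.5],[0,-6,9,0,0,0,8.5],[0,-8,12,0,0,0,8.5],[0,-10,15,0,0,0,8.5]]]'

```text
time_s: 1.35
position: [0.5134, 0.0426, 0.2421]
tool_rot: [[-0.001, 0.409, 0.913], [0.0, 0.913, -0.409], [-1.0, -0.0, -0.001]]
ft_force: [0.8, 0.7, 0.6]
grip_width: 0.0847
```

Request:
carry_out --motion '[[[0,-2,3,0,0,0,8.5],[0,-4,6,0,0,0,8.5],[0,-6,9,0,0,0,8.5],[0,-8,12,0,0,0,8.5],[0,-10,15,0,0,0,8.5]]]'

```text
time_s: 1.77
position: [0.6094, -0.1098, 0.2419]
tool_rot: [[-0.001, 0.409, 0.913], [0.0, 0.913, -0.409], [-1.0, 0.0, -0.001]]
ft_force: [0.6, 1.0, 0.1]
grip_width: 0.0852
```

```bash
cat >> h.py <<'E'
def go(p,yaw=None):
    "shift (cm) along the tool's axes to world point p; turn about tool x to bring tool y to yaw"
    s=env.observe();R=s['tool_rot'];y=np.degrees(np.arctan2(R[1,1],R[0,1]))
    print('t',s['time_s'],'pos',s['position'].round(4),'yaw',y.round(2),'w',s['grip_width'].round(4),'F',s['ft_force'].round(1),'q',s['q'].round(0))
    print('tilt',R[:,0].round(4),'shift',(R.T@(np.array(p)-s['position'])*100).round(2), None if yaw is None else 'turn %.3f'%(-np.radians(yaw-y)))
E
python3 -c "
from h import *
go([.6105,-.1135,.134])"
```

```text
Traceback (most recent call last):
  File "h.py", line 22, in go
    print('t',s['time_s'],'pos',s['position'].round(4),'yaw',y.round(2),'w',s['grip_width'].round(4),'F',s['ft_force'].round(1),'q',s['q'].round(0))
                                                                            ^^^^^^^^^^^^^^^^^^^^^
AttributeError: 'float' object has no attribute 'round'
```

Request:
carry_out --motion '[[[2.5,-0.3,0.2,0,0,0,8.5],[5,-0.3,0.2,0,0,0,8.5],[7.5,-0.3,0.2,0,0,0,8.5],[9.5,-0.3,0.2,0,0,0,8.5],[10.8,-0.3,0.2,0,0,0,8.5]]]'

```text
time_s: 2.18
position: [0.6085, -0.1115, 0.1314]
tool_rot: [[-0.004, 0.409, 0.913], [0.002, 0.913, -0.409], [-1.0, -0.0, -0.004]]
ft_force: [0.5, -0.9, 0.4]
grip_width: 0.0854
```

```bash
sed -i "s/s\['grip_width'\].round(4)/round(s['grip_width'],4)/" h.py && python3 -c "
from h import *
d=cam('side');save(d,'g1.png')
cv2.imwrite('pics/g1c.png',cv2.resize(d['image'][180:330,290:490,::-1],(800,600)))
go([.6105,-.1135,.134])"
```

```text
t 2.2333 pos [ 0.6079 -0.1113  0.1297] yaw 65.88 w 0.0849 F [-1.6  0.4 -2.2] q [-21.  34.  72.  -0.  74. -87.]
tilt [-0.0067  0.0026 -1.    ] shift [-0.44 -0.1   0.33] None
```

View pics/g1c.png

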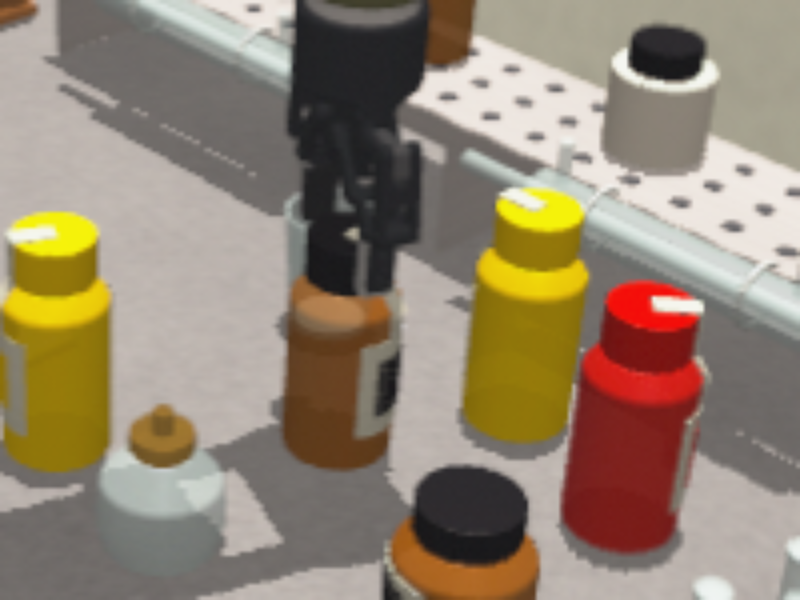

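Request:
carry_out --motion '[[[-0.2,0,0,0,0,0,8.5],[-0.2,0,0,0,0,0,8.5],[-0.2,0,0,0,0,0,8.5]]]'

```text
time_s: 2.48
position: [0.6101, -0.1119, 0.1378]
tool_rot: [[0.002, 0.408, 0.913], [-0.001, 0.913, -0.408], [-1.0, 0.0, 0.002]]
ft_force: [0.9, 0.2, 0.2]
grip_width: 0.0849
```

```bash
python3 -c "
from h import *
go([.6105,-.1135,.134])"
```

```text
t 2.4833 pos [ 0.6101 -0.1119  0.1378] yaw 65.89 w 0.0849 F [0.9 0.2 0.2] q [-21.  34.  72.  -0.  74. -87.]
tilt [ 2.3e-03 -9.0e-04 -1.0e+00] shift [ 0.38 -0.13  0.1 ] None
```

Request:
carry_out --motion '[[[0.2,-0.1,0.1,0,0,0,8.5],[0.2,-0.1,0.1,0,0,0,7],[0.2,-0.1,0.1,0,0,0,6],[0.2,-0.1,0.1,0,0,0,5],[0.2,-0.1,0.1,0,0,0,4]]]' --grip_force 40

```text
time_s: 2.9
position: [0.6102, -0.1133, 0.1349]
tool_rot: [[0.001, 0.409, 0.913], [-0.001, 0.913, -0.409], [-1.0, -0.0, 0.001]]
ft_force: [-1.0, -1.2, 4.4]
grip_width: 0.0506
```

Request:
carry_out --motion '[[[0,0,0,0,0,0,4],[0,0,0,0,0,0,4],[0,0,0,0,0,0,4],[0,0,0,0,0,0,4]]]'

```text
time_s: 3.23
position: [0.6102, -0.1133, 0.1349]
tool_rot: [[0.001, 0.409, 0.913], [-0.001, 0.913, -0.409], [-1.0, -0.0, 0.001]]
ft_force: [-1.7, -0.9, 5.1]
grip_width: 0.051
```

```bash
python3 -c "
from h import *
go([.6105,-.1135,.134])"
```

```text
t 3.2333 pos [ 0.6102 -0.1133  0.1349] yaw 65.89 w 0.051 F [-1.7 -0.9  5.1] q [-21.  34.  72.  -0.  74. -87.]
tilt [ 9.e-04 -6.e-04 -1.e+00] shift [ 0.09 -0.01  0.04] None
```

Request:
carry_out --motion '[[[-1,0,0,0,0,0,4],[-4,0,0,0,0,0,4],[-8,0,0,0,0,0,4],[-12,0,0,0,0,0,4],[-15,0,0,0,0,0,4]]]'

```text
time_s: 3.65
position: [0.6099, -0.1128, 0.2874]
tool_rot: [[0.001, 0.408, 0.913], [-0.0, 0.913, -0.408], [-1.0, 0.0, 0.001]]
ft_force: [0.5, -0.4, -4.4]
grip_width: 0.0505
```

Request:
carry_out --motion '[[[-1,0,0,0.1,0,0,4],[-2,0,0,0.2,0,0,4],[-2,0,0,0.3,0,0,4],[-2,0,0,0.4,0,0,4],[-2,0,0,0.5,0,0,4]]]'

```text
time_s: 4.07
position: [0.6097, -0.1127, 0.3038]
tool_rot: [[-0.002, 0.799, 0.601], [0.001, 0.601, -0.799], [-1.0, -0.001, -0.002]]
ft_force: [0.1, 0.4, -3.6]
grip_width: 0.0507
```

Request:
carry_out --motion '[[[0,0,0,0.1,0,0,4],[0,0,0,0.2,0,0,4],[0,0,0,0.3,0,0,4],[0,0,0,0.4,0,0,4],[0,0,0,0.46,0,0,4]]]'

```text
time_s: 4.48
position: [0.6097, -0.1127, 0.3037]
tool_rot: [[-0.002, 0.983, 0.184], [0.001, 0.184, -0.983], [-1.0, -0.002, -0.002]]
ft_force: [0.9, -0.1, -3.8]
grip_width: 0.0508
```

Request:
carry_out --motion '[[[0,0,0,0,0,0,4],[0,0,0,0,0,0,4],[0,0,0,0,0,0,4]]]'

```text
time_s: 4.73
position: [0.6099, -0.1129, 0.304]
tool_rot: [[-0.001, 0.982, 0.191], [0.0, 0.191, -0.982], [-1.0, -0.001, -0.001]]
ft_force: [0.0, -0.6, -4.5]
grip_width: 0.0506
```

```bash
python3 -c "
from h import *
d=cam('side');np.save('side1.npy',d,allow_pickle=True)
go([.4927,.1346,.305]);p=env.observe()['position']
u,v=proj(d,p-[0,0,.08]).astype(int);print(u,v)
cv2.imwrite('pics/h1.png',cv2.resize(d['image'][v-40:v+35,u-50:u+50,::-1],(800,600),interpolation=cv2.INTER_NEAREST))"
```

```text
t 4.7833 pos [ 0.6099 -0.113   0.3041] yaw 10.98 w 0.0508 F [ 0.6  0.3 -4. ] q [-21.  27.  55.   0.  98. -32.]
tilt [-6.e-04  3.e-04 -1.e+00] shift [ -0.07  -6.79 -26.54] None
378 208
```

View pics/h1.png

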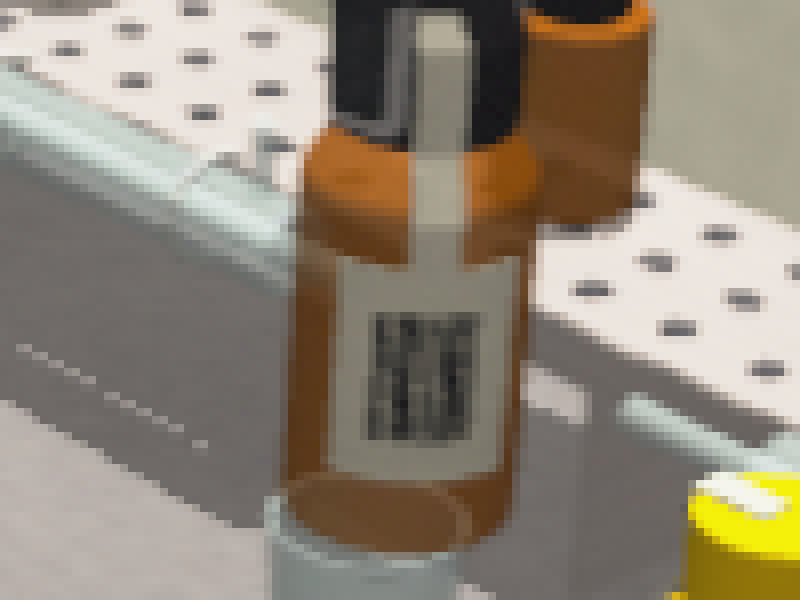

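Request:
carry_out --motion '[[[0,-0.5,-2,0,0,0,4],[0,-1.2,-5,0,0,0,4],[0,-2,-8,0,0,0,4],[0,-2.8,-11,0,0,0,4],[0,-3.6,-14,0,0,0,4]]]'

```text
time_s: 5.2
position: [0.5473, 0.0188, 0.3043]
tool_rot: [[-0.0, 0.982, 0.19], [0.0, 0.19, -0.982], [-1.0, -0.0, -0.0]]
ft_force: [1.4, -0.1, -5.0]
grip_width: 0.0509
```

Request:
carry_out --motion '[[[0,-0.8,-3,0,0,0,4],[0,-1.6,-6,0,0,0,4],[0,-2.4,-9,0,0,0,4],[0,-3,-11.5,0,0,0,4],[0,-3.2,-12.5,0,0,0,4]]]'

```text
time_s: 5.62
position: [0.4914, 0.137, 0.3048]
tool_rot: [[-0.0, 0.981, 0.193], [0.001, 0.193, -0.981], [-1.0, 0.0, -0.001]]
ft_force: [0.3, -0.3, -5.5]
grip_width: 0.0506
```

Request:
carry_out --motion '[[[0,0,0,0.1,0,0,4],[0,0,0,0.2,0,0,4],[0,0,0,0.3,0,0,4],[0,0,0,0.4,0,0,4],[0,0,0,0.5,0,0,4]]]'

```text
time_s: 6.03
position: [0.4933, 0.1341, 0.3044]
tool_rot: [[0.0, 0.951, -0.309], [-0.0, -0.309, -0.951], [-1.0, 0.0, 0.0]]
ft_force: [-0.3, -0.3, -4.5]
grip_width: 0.0509
```

Request:
carry_out --motion '[[[0,0,0,0.1,0,0,4],[0,0,0,0.2,0,0,4],[0,0,0,0.3,0,0,4],[0,0,0,0.37,0,0,4],[0,0,0,0.37,0,0,4]]]'

```text
time_s: 6.45
position: [0.4933, 0.1341, 0.3044]
tool_rot: [[-0.0, 0.776, -0.63], [-0.0, -0.63, -0.776], [-1.0, 0.0, 0.0]]
ft_force: [-0.7, -0.0, -4.9]
grip_width: 0.0507
```

Request:
carry_out --motion '[[[0,0,0,0,0,0,4],[0,0,0,0,0,0,4],[0,0,0,0,0,0,4]]]'

```text
time_s: 6.7
position: [0.4933, 0.1342, 0.3043]
tool_rot: [[0.0, 0.779, -0.628], [-0.0, -0.628, -0.779], [-1.0, 0.0, 0.0]]
ft_force: [-0.2, -0.4, -5.0]
grip_width: 0.0506
```

```bash
python3 -c "
from h import *
go([.4927,.1346,.17],-38.9)
from m import T
# label yaw seen in the side view: where label/strip points fall for candidate yaws vs. the picture h1
d=np.load('side1.npy',allow_pickle=True).item();o=np.array([.6099,-.113,.1691])
for y in(-126,-129,-132):
  f=lambda a,r,z:((proj(d,o+[r*np.cos(np.radians(a)),r*np.sin(np.radians(a)),z])-[328,168])*8+4).round(0)
  print(y,'label L,R mid-height',f(y-42.5,.034,.055),f(y+42.5,.034,.055),'strip at shoulder',f(y,.034,.104),'cap edge',f(y,.026,.148))
P=lambda u,v:onz(T,u,v,.008)[:2]
for a,b in(((223.5,252),(224.5,282)),((271,247),(272.2,284))):
  w=P(*b)-P(*a);print('edge dir',np.degrees(np.arctan2(w[1],w[0])))
"
```

```text
t 6.7 pos [0.4933 0.1342 0.3043] yaw -38.87 w 0.0506 F [-0.2 -0.4 -5. ] q [ 2. 16. 73. -0. 91. 41.]
tilt [ 0. -0. -1.] shift [ 1.343e+01 -7.000e-02  1.000e-02] turn 0.001
-126 label L,R mid-height [339. 369.] [502. 364.] strip at shoulder [439. 220.] cap edge [444.  57.]
-129 label L,R mid-height [334. 367.] [499. 366.] strip at shoulder [432. 220.] cap edge [439.  57.]
-132 label L,R mid-height [329. 365.] [494. 368.] strip at shoulder [425. 220.] cap edge [434.  57.]
edge dir -177.49903781308015
edge dir -177.93993119275774
```

Request:
carry_out --motion '[[[3,0,0,0,0,0,4],[6,0,0,0,0,0,4],[9,0,0,0,0,0,4],[12,0,0,0,0,0,4],[13.5,0,0,0,0,0,4]]]'

```text
time_s: 7.12
position: [0.4919, 0.1342, 0.1661]
tool_rot: [[-0.005, 0.778, -0.628], [-0.0, -0.628, -0.778], [-1.0, -0.004, 0.003]]
ft_force: [-0.8, -0.3, -4.8]
grip_width: 0.0511
```

Request:
carry_out --motion '[[[0.4,0,0,0,0,0,4],[0.8,0,0,0,0,0,4],[1.1,0,0,0,0,0,4],[1.4,0,0,0,0,0,4],[1.6,0,0,0,0,0,4]]]'

```text
time_s: 7.53
position: [0.4936, 0.1344, 0.154]
tool_rot: [[0.002, 0.778, -0.629], [0.0, -0.629, -0.778], [-1.0, 0.001, -0.001]]
ft_force: [0.1, -0.9, -4.5]
grip_width: 0.0507
```

Request:
carry_out --motion '[[[0,0,0,0,0,0,4],[0,0,0,0,0,0,4],[0,0,0,0,0,0,4],[0,0,0,0,0,0,4],[0,0,0,0,0,0,4]]]'

```text
time_s: 7.95
position: [0.4933, 0.1343, 0.1535]
tool_rot: [[0.0, 0.778, -0.629], [0.0, -0.629, -0.778], [-1.0, 0.0, -0.0]]
ft_force: [0.6, 0.6, -4.9]
grip_width: 0.0507
```

```bash
python3 -c "
from h import *
go([.4927,.1346,.1449],-38.9)
d=cam('side');t=cam('top')
cv2.imwrite('pics/p1.png',np.hstack([cv2.resize(d['image'][170:320,200:300,::-1],(400,600),interpolation=cv2.INTER_NEAREST),cv2.resize(t['image'][225:345,210:290,::-1],(400,600),interpolation=cv2.INTER_NEAREST)]))"
```

```text
t 7.95 pos [0.4933 0.1343 0.1535] yaw -38.96 w 0.0507 F [ 0.6  0.6 -4.9] q [ 2. 23. 89.  0. 68. 41.]
tilt [ 3.e-04  0.e+00 -1.e+00] shift [ 0.86 -0.06  0.01] turn -0.001
```

View pics/p1.png

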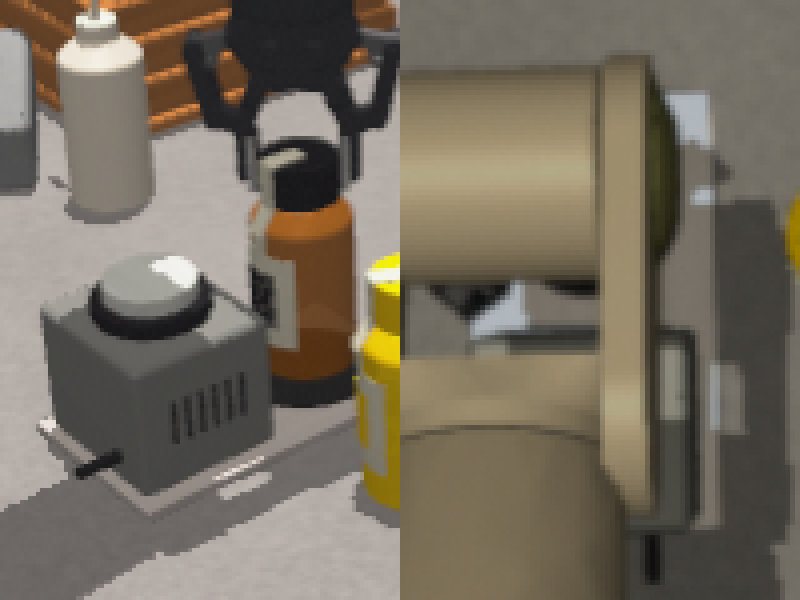

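The jar is held upright over the disc (side crop around (300,300)), with its label towards the block. I'll lower it slowly now.

Request:
carry_out --motion '[[[0.2,0,0,0,0,0,4],[0.4,0,0,0,0,0,4],[0.55,0,0,0,0,0,4],[0.6,0,0,0,0,0,4],[0.65,0,0,0,0,0,4]]]'

```text
time_s: 8.47
position: [0.4932, 0.1343, 0.1466]
tool_rot: [[-0.0, 0.778, -0.629], [-0.0, -0.629, -0.778], [-1.0, -0.0, 0.0]]
ft_force: [-0.2, 0.4, -3.7]
grip_width: 0.051
```

Request:
carry_out --motion '[[[0.04,0,0,0,0,0,4],[0.08,0,0,0,0,0,4],[0.12,0,0,0,0,0,4],[0.16,0,0,0,0,0,4],[0.16,0,0,0,0,0,4]]]'

```text
time_s: 8.88
position: [0.4932, 0.1343, 0.1452]
tool_rot: [[-0.0, 0.778, -0.629], [0.0, -0.629, -0.778], [-1.0, -0.0, 0.0]]
ft_force: [0.7, -0.2, -4.0]
grip_width: 0.0508
```

Request:
carry_out --motion '[[[0.02,0,0,0,0,0,4],[0.04,0,0,0,0,0,4],[0.06,0,0,0,0,0,4],[0.06,0,0,0,0,0,4]]]'

```text
time_s: 9.22
position: [0.4933, 0.1344, 0.1449]
tool_rot: [[0.0, 0.778, -0.629], [0.0, -0.629, -0.778], [-1.0, 0.0, -0.0]]
ft_force: [-0.6, 0.7, -1.1]
grip_width: 0.0508
```

Request:
carry_out --motion '[[[0.03,0,0,0,0,0,4],[0.03,0,0,0,0,0,4],[0.03,0,0,0,0,0,4]]]' --grip_force 20

```text
time_s: 9.47
position: [0.4933, 0.1345, 0.1448]
tool_rot: [[0.001, 0.778, -0.629], [0.0, -0.629, -0.778], [-1.0, 0.001, -0.001]]
ft_force: [-2.3, 1.6, 5.2]
grip_width: 0.0506
```

Request:
carry_out --motion '[[[0,0,0,0,0,0,5.2],[0,0,0,0,0,0,5.6],[0,0,0,0,0,0,6.4],[0,0,0,0,0,0,7.4],[0,0,0,0,0,0,8.4]]]'

```text
time_s: 9.88
position: [0.4933, 0.1342, 0.1442]
tool_rot: [[0.0, 0.778, -0.629], [-0.0, -0.629, -0.778], [-1.0, 0.0, 0.0]]
ft_force: [-0.5, 0.9, 0.7]
grip_width: 0.0832
```

Request:
carry_out --motion '[[[0,0,0,0,0,0,8.4],[0,0,0,0,0,0,8.4],[-1,0,0,0,0,0,8.4],[-3,0,0,0,0,0,8.4],[-6,0,0,0,0,0,8.4]]]'

```text
time_s: 10.3
position: [0.4922, 0.1342, 0.2032]
tool_rot: [[-0.005, 0.777, -0.629], [-0.0, -0.629, -0.777], [-1.0, -0.004, 0.003]]
ft_force: [0.2, 0.8, 0.1]
grip_width: 0.0841
```

Request:
carry_out --motion '[[[-3,0,0,0,0,0,8.4],[-5,0,0,0,0,0,8.4],[-5,-3,-2.5,0,0,0,8.4],[-5,-6,-5,0,0,0,8.4],[-5,-9,-7.5,0,0,0,8.4]]]'

```text
time_s: 10.72
position: [0.4701, 0.2502, 0.2548]
tool_rot: [[0.001, 0.776, -0.63], [0.0, -0.63, -0.776], [-1.0, 0.001, -0.001]]
ft_force: [-0.3, 0.5, -0.3]
grip_width: 0.0841
```

```bash
python3 -c "
from h import *
go([.25,.35,.25])"
```

```text
t 10.7167 pos [0.4701 0.2502 0.2548] yaw -39.06 w 0.0841 F [-0.3  0.5 -0.3] q [15. 20. 76.  0. 85. 54.]
tilt [ 9.e-04  3.e-04 -1.e+00] shift [  0.46 -23.38   6.13] None
```

Request:
carry_out --motion '[[[0,-4,1,0,0,0,4],[0,-8,2,0,0,0,2],[0,-12,3,0,0,0,0],[0,-15,4,0,0,0,0],[0,-18,5,0,0,0,0]]]'

```text
time_s: 11.13
position: [0.2971, 0.324, 0.2543]
tool_rot: [[0.0, 0.778, -0.628], [0.0, -0.628, -0.778], [-1.0, -0.0, -0.0]]
ft_force: [0.6, 0.7, -0.1]
grip_width: 0.024
```

```bash
cat > chk.py <<'E'
from h import *
import sys
n=sys.argv[1]
d=cam('side');t=cam('top');np.save('s_%s.npy'%n,d,allow_pickle=True);np.save('t_%s.npy'%n,t,allow_pickle=True)
cv2.imwrite('pics/%s.png'%n,np.hstack([cv2.resize(d['image'][195:295,215:315,::-1],(400,400),interpolation=cv2.INTER_NEAREST),cv2.resize(t['image'][240:290,222:272,::-1],(400,400),interpolation=cv2.INTER_NEAREST)]))
from m import blob
capf=lambda im:((im.max(2)<90)&(im.max(2)-im.min(2)<22))|(im.min(2)>140)
p=np.argwhere(t['image'][245:283,230:266].min(2)>140)[:,::-1]
go([.377,.132,.15])
print('expect jar axis top px',proj(t,[.4927,.1346,.16]),'edge of cap +x/-x',proj(t,[.4667,.1346,.16]), 'side',proj(d,[.4927,.1346,.16]),proj(d,[.4667,.1346,.16]))
E
python3 chk.py p2
```

```text
t 11.2333 pos [0.2954 0.3244 0.2547] yaw -38.73 w 0.0083 F [ 0.3 -0.5 -0. ] q [32. 10. 89.  0. 81. 71.]
tilt [-5.e-04  4.e-04 -1.e+00] shift [10.46 18.41  9.91] None
expect jar axis top px [241.99995731 264.02197748] edge of cap +x/-x [241.91437755 274.96093573] side [273.65316318 210.22496799] [265.17811177 213.24660489]
```

View pics/p2.png

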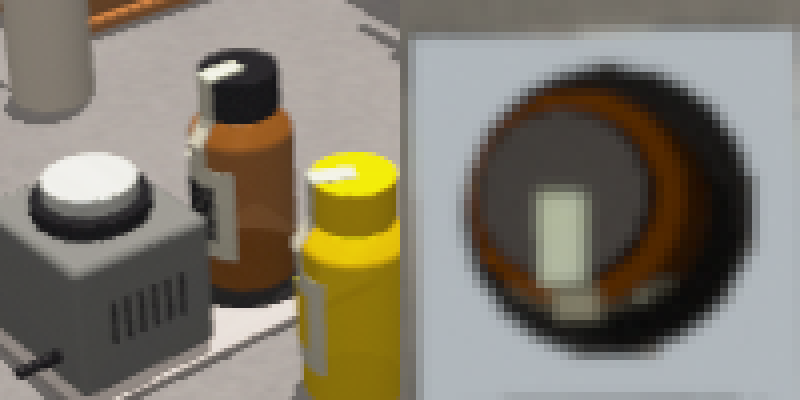

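Request:
carry_out --motion '[[[0,3,1.6,0,0,0,0],[0,6.5,3.5,0,0,0,0],[0,10,5.3,0,0,0,0],[0,13.5,7.1,0,0,0,0],[0,16.5,8.8,0,0,0,0]]]'

```text
time_s: 11.65
position: [0.373, 0.149, 0.2545]
tool_rot: [[0.001, 0.777, -0.629], [-0.0, -0.629, -0.777], [-1.0, 0.001, -0.0]]
ft_force: [0.7, -0.0, 0.1]
grip_width: 0.0003
```

Request:
carry_out --motion '[[[2,1.9,1,0,0,0,0],[5,1.9,1,0,0,0,0],[8,1.9,1,0,0,0,0],[9.5,1.9,1,0,0,0,0],[10,1.9,1,0,0,0,0]]]'

```text
time_s: 12.07
position: [0.3798, 0.131, 0.1523]
tool_rot: [[-0.004, 0.777, -0.63], [-0.0, -0.63, -0.777], [-1.0, -0.003, 0.003]]
ft_force: [0.1, 1.0, 0.7]
grip_width: 0.0002
```

Request:
carry_out --motion '[[[0,0,0,0,0,0,0],[0,0,0,0,0,0,0],[0,0,0,0,0,0,0],[0,0,0,0,0,0,0]]]'

```text
time_s: 12.4
position: [0.381, 0.1317, 0.1553]
tool_rot: [[0.002, 0.778, -0.629], [0.0, -0.629, -0.778], [-1.0, 0.002, -0.001]]
ft_force: [0.4, 0.4, 0.8]
grip_width: -0.0002
```

```bash
python3 -c "
from h import *
go([.3777,.132,.134])"
```

```text
t 12.4 pos [0.381  0.1317 0.1553] yaw -38.94 w -0.0002 F [0.4 0.4 0.8] q [  2.  13. 104.  -0.  63.  41.]
tilt [ 2.3e-03  1.0e-04 -1.0e+00] shift [ 2.13 -0.28  0.19] None
```

Request:
carry_out --motion '[[[0.5,-0.3,0.2,0,0,0,0],[1,-0.3,0.2,0,0,0,0],[1.4,-0.3,0.2,0,0,0,0],[1.7,-0.3,0.2,0,0,0,0],[1.9,-0.3,0.2,0,0,0,0]]]'

```text
time_s: 12.82
position: [0.3767, 0.132, 0.1348]
tool_rot: [[-0.001, 0.778, -0.629], [-0.0, -0.629, -0.778], [-1.0, -0.001, 0.0]]
ft_force: [-0.2, -0.0, 0.8]
grip_width: 0.0
```

Request:
carry_out --motion '[[[0.15,0,0,0,0,0,0],[0.3,0,0,0,0,0,0],[0.4,0,0,0,0,0,0],[0.5,0,0,0,0,0,0],[0.5,0,0,0,0,0,0]]]'

```text
time_s: 13.23
position: [0.3767, 0.132, 0.1303]
tool_rot: [[-0.0, 0.778, -0.629], [0.0, -0.629, -0.778], [-1.0, -0.0, 0.0]]
ft_force: [-2.6, -0.0, 2.7]
grip_width: -0.0003
```

Request:
carry_out --motion '[[[0.1,0,0,0,0,0,0],[0.2,0,0,0,0,0,0],[0.3,0,0,0,0,0,0],[0.4,0,0,0,0,0,0],[0.4,0,0,0,0,0,0]]]'

```text
time_s: 13.65
position: [0.3768, 0.132, 0.1269]
tool_rot: [[0.0, 0.778, -0.629], [-0.0, -0.629, -0.778], [-1.0, 0.0, -0.0]]
ft_force: [-5.2, 0.1, 13.5]
grip_width: -0.0003
```

Request:
carry_out --motion '[[[0.05,0,0,0,0,0,0],[0.1,0,0,0,0,0,0],[0.1,0,0,0,0,0,0]]]'

```text
time_s: 13.9
position: [0.3769, 0.132, 0.1267]
tool_rot: [[0.001, 0.778, -0.629], [-0.0, -0.629, -0.778], [-1.0, 0.001, -0.001]]
ft_force: [-9.7, -0.6, 25.8]
grip_width: -0.0003
```

```bash
python3 -c "
from h import *
go([.3777,.132,.134])"
```

```text
t 13.9 pos [0.3769 0.132  0.1267] yaw -38.94 w -0.0003 F [-9.7 -0.6 25.8] q [  2.  15. 107.  -0.  57.  41.]
tilt [ 1.3e-03 -2.0e-04 -1.0e+00] shift [-0.73  0.06 -0.05] None
```

The force jumped 12 N over 0.2 mm, so the button is on its hard stop. Releasing.

Request:
carry_out --motion '[[[-0.4,0,0,0,0,0,0],[-1,0,0,0,0,0,0],[-3,0,0,0,0,0,0],[-6,0,0,0,0,0,0],[-10,0,0,0,0,0,0]]]'

```text
time_s: 14.32
position: [0.3761, 0.1319, 0.2252]
tool_rot: [[-0.004, 0.777, -0.629], [-0.0, -0.629, -0.777], [-1.0, -0.003, 0.003]]
ft_force: [0.3, -0.6, -0.1]
grip_width: -0.0002
```

Request:
carry_out --motion '[[[-2,-3,-2,0,0,0,0],[-3,-6,-4,0,0,0,0],[-3,-9.5,-6,0,0,0,0],[-3,-13,-8,0,0,0,0],[-3,-16,-9,0,0,0,0]]]'

```text
time_s: 14.73
position: [0.3085, 0.305, 0.2556]
tool_rot: [[0.001, 0.778, -0.628], [0.001, -0.628, -0.778], [-1.0, 0.0, -0.002]]
ft_force: [0.2, -0.1, -0.4]
grip_width: 0.0003
```

Request:
carry_out --motion '[[[0,0,0,0,0,0,0],[0,0,0,0,0,0,0],[0,0,0,0,0,0,0]]]'

```text
time_s: 14.98
position: [0.3093, 0.3023, 0.2552]
tool_rot: [[0.0, 0.778, -0.629], [-0.0, -0.629, -0.778], [-1.0, 0.0, -0.0]]
ft_force: [0.1, 0.2, 0.1]
grip_width: 0.0
```

```bash
python3 chk.py p3 && python3 -c "
import numpy as np
for n in 'st':
  a,b=[np.load('%s_%s.npy'%(n,k),allow_pickle=True).item()['image'].astype(int) for k in('p2','p3')]
  D=abs(a-b).max(2)>40
  print(n,'changed px jar/scanner:',D[195:300,215:300].sum() if n=='s' else D[240:335,222:275].sum(), 'others', D[225:400,300:560].sum() if n=='s' else D[150:310,285:510].sum())"
```

```text
t 15.0833 pos [0.3097 0.3018 0.2553] yaw -39.05 w 0.0003 F [ 0.1  0.4 -0.4] q [29.  9. 90. -0. 81. 68.]
tilt [ 2.e-04 -1.e-04 -1.e+00] shift [10.53 15.92  8.95] None
expect jar axis top px [241.99995731 264.02197748] edge of cap +x/-x [241.91437755 274.96093573] side [273.65316318 210.22496799] [265.17811177 213.24660489]
s changed px jar/scanner: 0 others 0
t changed px jar/scanner: 0 others 0
```

View pics/p3.png

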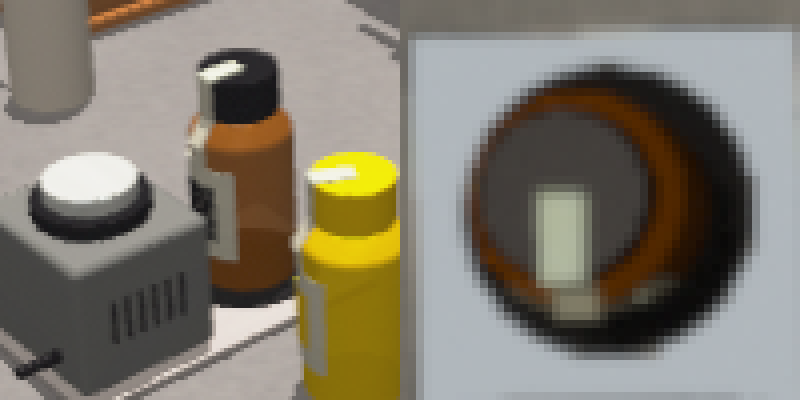

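The picture matches the one before the press. The jar is upright with its cap centre at pixel (242,264), the strip points to the block, and the button is up again.

```bash
python3 -c "
from rig import env
print(env.close_job())"
```

```text
the job is handed in; nothing more can be done
None
```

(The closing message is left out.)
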